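# Pin the test links into their forks

### The job

Open the lid of the pin case all the way back onto its stop, slide each test link that is lying here fully home, eye first, into the fork of its own colour on the pinning stand and push a headed pin from the case down through fork and link until its collar sits on the fork. Leave any spare pin standing in the case, shut the lid again, and do not disturb the bottle and the brown disc standing around.

Things in the scene. Friction and masses are not known exactly. Their poses are not given: they have to be found in the camera images.
- lid (a joint): hinge of the pin case's lid (rad): 0 shut, grows as it opens upward, 1.9 resting open on its stop; from about 1.57 on it falls open by itself, below that it falls shut. No spring.
- lid_hinge (a point): point on the lid's hinge axis (the axis is along the case's y), at the +x edge of the case, 73 mm above the worktop; axes as the case
- lid_bar (a point): middle of the lid's pull bar: round, 10 mm thick, along y, 64 mm long between two arms, 42 mm in front (-x) of the lid's edge, 142 mm from the hinge axis, 73 mm above the worktop when shut; it moves with the lid (its x, z axes turn with it). Free space round it for fingers closing along the case's x.
- case: grey pin case, fixed, 100 (x) x 120 (y) x 70 mm high plus 6 mm lid, walls 5 mm. Origin: centre of the underside; z up, lid hinge on the +x side, pull bar on the -x side. Inside, a black insert with its top at 38 mm has three vertical 14 mm holes at x = -8, y = -34, 0, 34 mm; in each stands a pin, its collar on the insert.
- stand: pinning stand, fixed: 8 mm base 212 (x) x 120 (y), three forks 64 mm apart along x: red (-x), yellow, blue (+x). Cheeks 34 x 32 mm, lower top at 22 mm, upper from 34 to 44 mm high, gap open to +y; links slide in along -y. A channel in front, to y = 78 mm, carries the tail: floor at 22 mm, 36 mm wide inside, lips 6 mm high. Origin: worktop level under the yellow fork's hole; z up.
- fork_red (a point): centre of the red fork's hole at the top face of its lower cheek, 22 mm above the worktop; axes as stand. Web at its back (-y) is painted red; the web's face, 16 mm from the hole centre, stops the link's eye. Vertical 14 mm holes in both cheeks, blind at 8 mm above the worktop. A link that is home has its origin here.
- fork_yellow (a point): centre of the yellow fork's hole at the top face of its lower cheek, 22 mm above the worktop; axes as stand. Web at its back (-y) is painted yellow; the web's face, 16 mm from the hole centre, stops the link's eye. Vertical 14 mm holes in both cheeks, blind at 8 mm above the worktop. A link that is home has its origin here.
- fork_blue (a point): centre of the blue fork's hole at the top face of its lower cheek, 22 mm above the worktop; axes as stand. Web at its back (-y) is painted blue; the web's face, 16 mm from the hole centre, stops the link's eye. Vertical 14 mm holes in both cheeks, blind at 8 mm above the worktop. A link that is home has its origin here.
- link_red: loose test link, absent (None) in some runs, lying flat: eye plate 30 wide (x) x 32 long x 8 thick with a vertical 16 mm hole in its middle (flat end 16 mm from the hole, along -y); bar 22 wide, 8 thick along +y; at the tail an upright red grip block 22 (x) x 26 (y) x 44 high, its centre 61 mm from the hole along +y. Origin: hole centre at the underside; z up. About 0.1 kg.
- link_yellow: loose test link, absent (None) in some runs, lying flat: eye plate 30 wide (x) x 32 long x 8 thick with a vertical 16 mm hole in its middle (flat end 16 mm from the hole, along -y); bar 22 wide, 8 thick along +y; at the tail an upright yellow grip block 22 (x) x 26 (y) x 44 high, its centre 61 mm from the hole along +y. Origin: hole centre at the underside; z up. About 0.1 kg.
- link_blue: loose test link, absent (None) in some runs, lying flat: eye plate 30 wide (x) x 32 long x 8 thick with a vertical 16 mm hole in its middle (flat end 16 mm from the hole, along -y); bar 22 wide, 8 thick along +y; at the tail an upright blue grip block 22 (x) x 26 (y) x 44 high, its centre 61 mm from the hole along +y. Origin: hole centre at the underside; z up. About 0.1 kg.
- pin_1: headed pin: steel shank 12 mm thick and 34 mm long with a rounded foot, a collar 22 mm across and 5 mm thick, above it an orange round knob 16 mm across and 24 mm high. Origin on the axis at the underside of the collar; z up along the pin to the knob. 40 g. Any pin fits any fork. It stands in the case at the start.
- pin_2: headed pin: steel shank 12 mm thick and 34 mm long with a rounded foot, a collar 22 mm across and 5 mm thick, above it an orange round knob 16 mm across and 24 mm high. Origin on the axis at the underside of the collar; z up along the pin to the knob. 40 g. Any pin fits any fork. It stands in the case at the start.
- pin_3: headed pin: steel shank 12 mm thick and 34 mm long with a rounded foot, a collar 22 mm across and 5 mm thick, above it an orange round knob 16 mm across and 24 mm high. Origin on the axis at the underside of the collar; z up along the pin to the knob. 40 g. Any pin fits any fork. It stands in the case at the start.
- disc: rust-brown test disc, 29 mm across, 13 mm high, on the stone slab; origin under its centre; leave it alone
- amber: amber bottle with a black cap, 58 mm across and 114 mm high, standing at the back; origin under its centre; leave it alone
There are look-alikes about, which are no part of the job. What is shaped like the link_blue but purple is not meant.

How it is judged:
On the way:
1. the lid of the pin case rests open on its stop (value of joint lid above 1.82 rad), for 0.2 s.
At the end, for the whole second after the job is handed in: Lid shut (under 0.06 rad); every link present lies level with its hole within 5 mm of its own fork's hole centre; through each of them stands an upright pin (within 0.1 rad) with its collar down on the fork (within 2.5 mm); every other pin stands upright in a hole of the case; all at rest (value of joint lid below 0.06 rad and distance between link_red and fork_red below 0.005 m and angle between each of link_red, link_yellow, link_blue's own z axis and vertical below 0.08 rad and ((horizontal distance between pin_1 and link_red below 0.005 m and z of pin_1 in the frame of link_red between 0.018 and 0.0245 m and angle between pin_1's own z axis and vertical below 0.1 rad) or (horizontal distance between pin_2 and link_red below 0.005 m and z of pin_2 in the frame of link_red between 0.018 and 0.0245 m and angle between pin_2's own z axis and vertical below 0.1 rad) or (horizontal distance between pin_3 and link_red below 0.005 m and z of pin_3 in the frame of link_red between 0.018 and 0.0245 m and angle between pin_3's own z axis and vertical below 0.1 rad)) and linear speed of each of link_red, link_yellow, link_blue, pin_1, pin_2, pin_3 below 0.02 m/s and distance between link_yellow and fork_yellow below 0.005 m and ((horizontal distance between pin_1 and link_yellow below 0.005 m and z of pin_1 in the frame of link_yellow between 0.018 and 0.0245 m and angle between pin_1's own z axis and vertical below 0.1 rad) or (horizontal distance between pin_2 and link_yellow below 0.005 m and z of pin_2 in the frame of link_yellow between 0.018 and 0.0245 m and angle between pin_2's own z axis and vertical below 0.1 rad) or (horizontal distance between pin_3 and link_yellow below 0.005 m and z of pin_3 in the frame of link_yellow between 0.018 and 0.0245 m and angle between pin_3's own z axis and vertical below 0.1 rad)) and distance between link_blue and fork_blue below 0.005 m and ((horizontal distance between pin_1 and link_blue below 0.005 m and z of pin_1 in the frame of link_blue between 0.018 and 0.0245 m and angle between pin_1's own z axis and vertical below 0.1 rad) or (horizontal distance between pin_2 and link_blue below 0.005 m and z of pin_2 in the frame of link_blue between 0.018 and 0.0245 m and angle between pin_2's own z axis and vertical below 0.1 rad) or (horizontal distance between pin_3 and link_blue below 0.005 m and z of pin_3 in the frame of link_blue between 0.018 and 0.0245 m and angle between pin_3's own z axis and vertical below 0.1 rad)) and ((x of pin_1 in the frame of case between -0.04 and 0.04 m and y of pin_1 in the frame of case between -0.055 and 0.055 m and z of pin_1 in the frame of case below 0.045 m and angle between pin_1's own z axis and vertical below 0.15 rad) or (horizontal distance between pin_1 and link_red below 0.005 m and z of pin_1 in the frame of link_red between 0.018 and 0.0245 m and angle between pin_1's own z axis and vertical below 0.1 rad) or (horizontal distance between pin_1 and link_yellow below 0.005 m and z of pin_1 in the frame of link_yellow between 0.018 and 0.0245 m and angle between pin_1's own z axis and vertical below 0.1 rad) or (horizontal distance between pin_1 and link_blue below 0.005 m and z of pin_1 in the frame of link_blue between 0.018 and 0.0245 m and angle between pin_1's own z axis and vertical below 0.1 rad)) and ((x of pin_2 in the frame of case between -0.04 and 0.04 m and y of pin_2 in the frame of case between -0.055 and 0.055 m and z of pin_2 in the frame of case below 0.045 m and angle between pin_2's own z axis and vertical below 0.15 rad) or (horizontal distance between pin_2 and link_red below 0.005 m and z of pin_2 in the frame of link_red between 0.018 and 0.0245 m and angle between pin_2's own z axis and vertical below 0.1 rad) or (horizontal distance between pin_2 and link_yellow below 0.005 m and z of pin_2 in the frame of link_yellow between 0.018 and 0.0245 m and angle between pin_2's own z axis and vertical below 0.1 rad) or (horizontal distance between pin_2 and link_blue below 0.005 m and z of pin_2 in the frame of link_blue between 0.018 and 0.0245 m and angle between pin_2's own z axis and vertical below 0.1 rad)) and ((x of pin_3 in the frame of case between -0.04 and 0.04 m and y of pin_3 in the frame of case between -0.055 and 0.055 m and z of pin_3 in the frame of case below 0.045 m and angle between pin_3's own z axis and vertical below 0.15 rad) or (horizontal distance between pin_3 and link_red below 0.005 m and z of pin_3 in the frame of link_red between 0.018 and 0.0245 m and angle between pin_3's own z axis and vertical below 0.1 rad) or (horizontal distance between pin_3 and link_yellow below 0.005 m and z of pin_3 in the frame of link_yellow between 0.018 and 0.0245 m and angle between pin_3's own z axis and vertical below 0.1 rad) or (horizontal distance between pin_3 and link_blue below 0.005 m and z of pin_3 in the frame of link_blue between 0.018 and 0.0245 m and angle between pin_3's own z axis and vertical below 0.1 rad))); the robot touches nothing.
It fails at once if the rust-brown test disc is pushed more than 4 cm (distance of disc from where it was at the start of the episode above 0.04 m).
It fails at once if the amber bottle is pushed more than 4 cm (distance of amber from where it was at the start of the episode above 0.04 m).
Of link_red, link_yellow, link_blue only 2 to 3 are there at a start; the rules pass over those that are not, and their reading is None.
At some moment in a run one of link_red, link_yellow, link_blue may be knocked a few centimetres aside while the robot is not near it.
It also fails if it takes over 210 s, if anything falls off the work surface, if the arm or the gripper's body presses on something with over 40 N, if the wrist force passes 120 N, or if a joint passes its speed limit or range.

### The arm

A 7-joint arm with a two-finger parallel gripper is mounted at the origin on a cart in front of the work surface, level with it; the furniture and walls round the work are solid. World frame = base frame: x ahead of the robot, y to its left, z up, the work surface at z = 0. Lengths are in m, angles in rad, forces in N, time in s.
With the tool pointing down it reaches from about 0.4 to 0.85 m from the base axis. Payload 10.4 kg.
Tool frame: the origin (TCP) lies on the front face of the gripper's body, between the roots of the fingers; the fingertips stand 73 mm ahead of it and the grasp point (between the pads) lies manip.hold_point_z ahead of it (manip.hold_point_z is the distance from the TCP to the grasp point, in m); y points along the fingers, z is the direction in which the jaws open and shut, and the axes are right-handed (so a half turn about y gives the same grasp; the last joint's range is limited). The gripper opens to 85 mm and grips with 20 to 120 N. Pads are 22 mm wide; open, the fingers measure 114 mm over their backs; the gripper's body (76 mm by 85 mm) begins 54 mm behind the grasp point. The pads swing forward as they close: fully open they stand 13 mm farther back than shut.
Start: joints at [-1.281, 0.332, -0.065, 1.46, 0.022, 1.35, -0.088], TCP at [0.192, 0.595, 0.304] pointing down, gripper open.
Joint ranges: [-2.6, 2.6], [-0.5, 2.12], [-1.47, 1.34], [0.16, 2.42], [-1.27, 4.41], [0.06, 2.06], [-2.6, 2.6]. Speed limits (rad/s): [2.22, 2.22, 2.79, 2.79, 3.14, 3.14, 3.14].

### API

Orientations are given as a unit quaternion [x, y, z, w].
In Python, from workcell import manip gives the robot as it stands.
- The arm moves only by the tool arm_command, never from a script. Its argument "targets" is a list of rows, each a list of 5 numbers: the shift along the tool's x, y, z in cm, then the turn about the tool's y in rad, then the opening in per cent of the stroke, from 0 (shut) to 100 (fully open). A call has 1 to 10 rows; each row is the pose to reach, as a shift and turn from the pose commanded when the call began, along the tool's axes at that moment; what a row does not reach only later rows make up. A row lasts 1/12 s, in which the tool goes at most 41.7 mm and 7.16 degrees, less where a joint would pass 70% of its speed; a pose out of reach is approached as far as the arm can. A call with a gripper value outside its range is refused whole. The fingers move at their own pace and stop on an object; "squeeze" is the grip in N (left out, the last holds). Time passes only in rows, so rows that repeat a pose let the fingers close. It gives the time, the measured TCP pose, the force and the opening at its end, in the units of the state.
- manip.get_obs(): the state, without advancing time (a new reading comes with each control period).
- manip.camera(name): name is "side" or "top"; returns the picture (400x640x3 uint8, red, green, blue); there is no depth.
- manip.camera_params(name): a dict with "fx", "fy", "cx", "cy" (pixels), "origin" and "attitude" of the camera in the world. Camera axes: x right, y down, z forward; pixel columns grow to the right and rows downward; lengths in m; the calibration is good to about 2 mm. A picture is of the moment at which its call begins. camera_params takes no time and is no camera call.
- manip.hand_in(): hands the job in, once; it reports no verdict.
The state is a dict: "clock": time; "joint_pos": joint angles; "joint_velocities": joint speeds; "tau": joint torques, N m; "position": TCP position; "ee_rot": TCP orientation; "ft_force": force on the tool from outside, world axes, zero at the start; "torque": the same for the moment, N m; "grip_width": opening from 0.0 (shut) to 1.0 (fully open).
Only numpy, scipy, OpenCV 4.12 (cv2) and the standard library are available. Lean on these libraries where they do the work, as an engineer would, in place of code of your own. Each camera call takes 0.05 s, during which the arm holds its last target. There are 200 camera calls.

## Working session

There is one attempt and no reset: what is moved stays moved. The work goes in short steps, Python scripts to look and compute and a tool call to move; the robot and the scene stay as the last step left them, time stands still between calls to the robot, and variables do not carry over. Pictures are saved under pics/ and viewed, about 12 in all and at most 16, crops included, and the job is handed in when it is done.

Besides the shell and the picture viewer there is one more tool, called after "Emit:" by a JSON object that holds its "name" and its "arguments", one argument or row to a line. arm_command: Moves the arm, as the interface text tells. Its arguments: {"type":"object","properties":{"targets":{"type":"array","items":{"type":"array","items":{"type":"number"}}},"squeeze":{"type":"number"}},"required":["targets"]}

```bash
mkdir -p pics; ls
python3 - <<'E'
from workcell import manip
import cv2
print(manip.hold_point_z, manip.get_obs())
for n in("side","top"):
    print(n,manip.camera_params(n)); cv2.imwrite(f"pics/{n}0.png",cv2.cvtColor(manip.camera(n),cv2.COLOR_RGB2BGR))
E
```

```text
pics
0.0539 {'clock': 0.0, 'joint_pos': array([-1.28060531,  0.33284651, -0.06471645,  1.46098006,  0.02166054,
        1.34988888, -0.08851716]), 'joint_velocities': array([0.00103565, 0.00155008, 0.00075473, 0.00093705, 0.00054482,
       0.00078173, 0.00110622]), 'tau': array([ 3.10881924e-04, -6.25451732e+01,  4.93465690e-02, -3.91606164e+01,
        1.62673707e-02,  9.86377301e-03, -2.16138011e-05]), 'position': array([0.19224199, 0.5944011 , 0.30311326]), 'ee_rot': array([ 0.6989811 , -0.11016214,  0.11009051, -0.6979755 ]), 'ft_force': array([ 0.00571198,  0.43957484, -0.91921576]), 'torque': array([0.05716545, 0.00415694, 0.00467634]), 'grip_width': 0.9981144378022131}
side {'fx': 365.62687631932204, 'fy': 365.62687631932204, 'cx': 314.7343138260977, 'cy': 198.88907893202133, 'origin': array([ 0.11928933, -0.71497169,  0.40947936]), 'attitude': array([ 0.7857435 , -0.23417882,  0.15373032, -0.55148383])}
top {'fx': 405.7950424804988, 'fy': 405.7950424804988, 'cx': 322.66183207134486, 'cy': 199.25757574220808, 'origin': array([0.41215575, 0.02236922, 1.21282145]), 'attitude': array([-0.69532466,  0.71391042, -0.0506934 ,  0.06546538])}
```

View pics/top0.png

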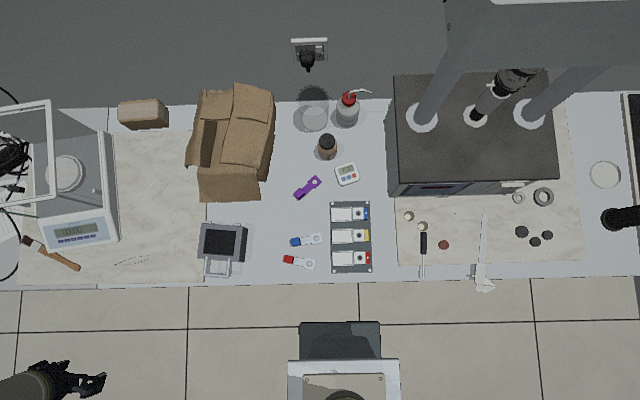

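View pics/side0.png

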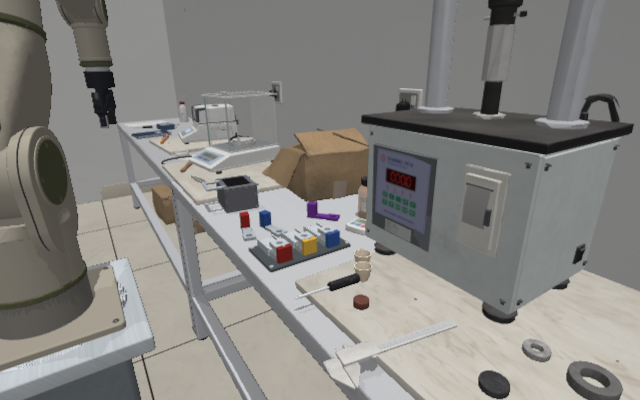

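The stand is at top (351,237), the case at (223,243) with its bar towards the robot, the blue link at (303,240), the red link at (297,261), and the bottle at (327,145). The disc is at (443,244). Look-alikes are the purple link at (307,187) and the webs painted in the link colours at about (367,214..258). No yellow link is visible yet, so I'll check in a crop.

```bash
cat > h.py <<'E'
import numpy as np,cv2
from workcell import manip
from scipy.spatial.transform import Rotation as R
P={n:manip.camera_params(n) for n in("side","top")}
def ray(n,u,v):
    p=P[n]; d=R.from_quat(p["attitude"]).apply([(u-p["cx"])/p["fx"],(v-p["cy"])/p["fy"],1]); return p["origin"],d
def plane(n,u,v,z):
    o,d=ray(n,u,v); return o+d*(z-o[2])/d[2]
def two(a,b):
    (o1,d1),(o2,d2)=ray("top",*a),ray("side",*b)
    t=np.linalg.lstsq(np.c_[d1,-d2],o2-o1,rcond=None)[0]
    q1,q2=o1+t[0]*d1,o2+t[1]*d2; return (q1+q2)/2,np.linalg.norm(q1-q2)
def proj(n,X):
    p=P[n]; c=R.from_quat(p["attitude"]).inv().apply(np.array(X)-p["origin"]); return np.array([p["fx"]*c[0]/c[2]+p["cx"],p["fy"]*c[1]/c[2]+p["cy"]])
def crop(im,x0,y0,x1,y1,s,fn):
    cv2.imwrite(fn,cv2.cvtColor(cv2.resize(im[y0:y1,x0:x1],None,fx=s,fy=s,interpolation=cv2.INTER_CUBIC),cv2.COLOR_RGB2BGR))
HUE={"red":(172,6),"yellow":(18,32),"blue":(100,118),"purple":(125,150)}
def blobs(im,col,roi,minarea=8,smin=130,vmin=50):
    h=cv2.cvtColor(im,cv2.COLOR_RGB2HSV); a,b=HUE[col]
    H=h[...,0]; m=((H>=a)|(H<=b)) if a>b else ((H>=a)&(H<=b))
    m=m&(h[...,1]>smin)&(h[...,2]>vmin); z=np.zeros_like(m); x0,y0,x1,y1=roi; z[y0:y1,x0:x1]=1
    n,l,s,c=cv2.connectedComponentsWithStats((m&z).astype(np.uint8))
    return [(int(s[i,4]),s[i,:4].tolist(),c[i].round(1).tolist()) for i in range(1,n) if s[i,4]>=minarea]
E
cat > m.py <<'E'
from h import *
t=manip.camera("top");s=manip.camera("side")
crop(t,190,150,390,290,4,"pics/c1.png"); crop(s,190,165,360,275,4.7,"pics/c2.png")
for c in HUE: print(c,"top",blobs(t,c,(180,160,390,290)),"side",blobs(s,c,(190,165,360,275)))
E
python3 m.py
```

```text
red top [(36, [366, 252, 4, 12], [367.2, 257.9]), (64, [284, 255, 10, 8], [288.1, 258.7])] side [(116, [240, 212, 10, 16], [244.6, 219.2]), (237, [277, 244, 15, 19], [284.0, 253.5])]
yellow top [(19, [365, 229, 4, 6], [366.3, 231.2]), (18, [365, 236, 4, 5], [366.6, 238.0])] side [(225, [302, 237, 15, 18], [309.1, 245.7])]
blue top [(38, [364, 207, 4, 12], [365.5, 212.6]), (64, [291, 238, 10, 8], [295.1, 241.5])] side [(144, [260, 211, 11, 17], [264.8, 218.2]), (189, [326, 230, 13, 18], [332.0, 238.7])]
purple top [(191, [294, 176, 27, 23], [306.2, 187.9])] side [(237, [308, 201, 31, 19], [318.6, 212.0])]
```

View pics/c1.png

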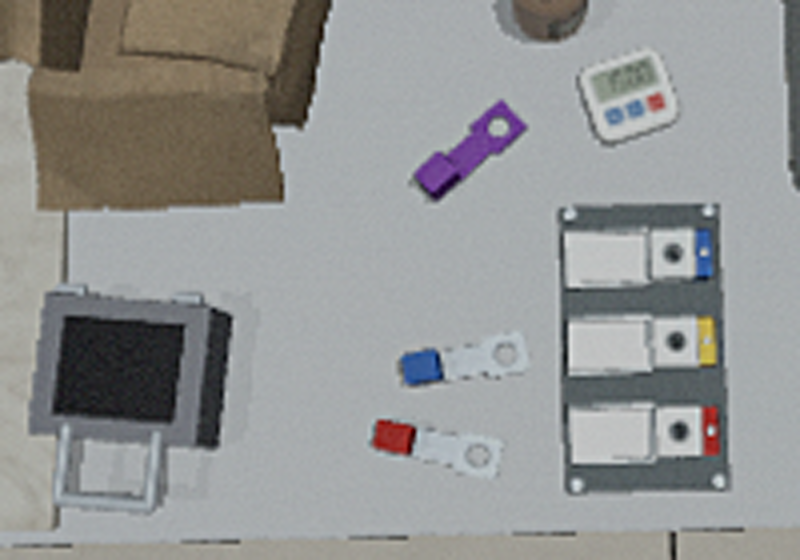

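View pics/c2.png

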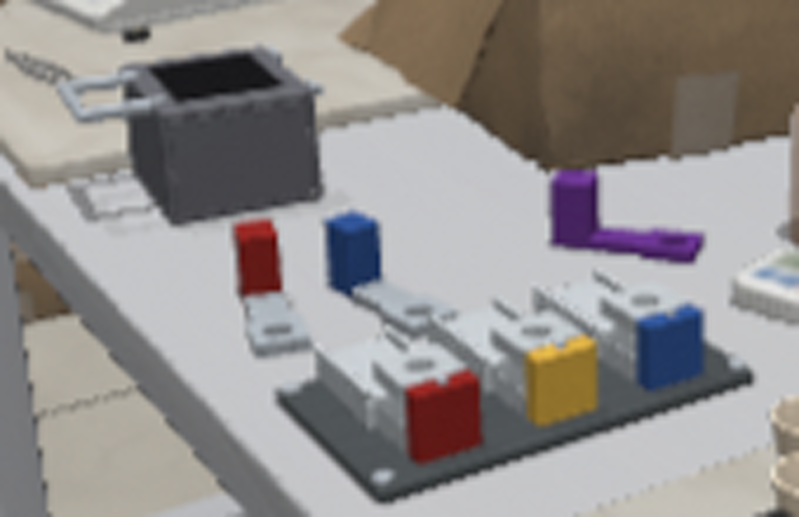

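```bash
cat > p.py <<'E'
from h import *
pts={"fork_r":(680,431,.044),"fork_y":(676,341,.044),"fork_b":(673,253,.044),"rhole":(480,456,.008),"rblk":(396,436,.044),"bhole":(507,353,.008),"bblk":(422,365,.044),
"c1":(50,292,.076),"c2":(213,310,.076),"c3":(200,447,.076),"c4":(32,435,.076),"barL":(60,500,.073),"barR":(157,508,.073)}
for k,(u,v,z) in pts.items(): print(k,plane("top",(u-1.5)/4+190,(v-1.5)/4+150,z).round(4))
s={"fork_r":(421,366,.044),"fork_y":(537,331,.044),"fork_b":(646,300,.044),"rhole":(279,328,.008),"bhole":(421,310,.008),"rblk":(256,228,.044),"bblk":(353,222,.044),"barfront":(82,107,.073)}
for k,(u,v,z) in s.items(): print(" side",k,plane("side",(u-1.8)/4.7+190,(v-1.8)/4.7+165,z).round(4))
o=manip.get_obs();print(R.from_quat(o["ee_rot"]).as_matrix().round(3))
E
python3 p.py
```

```text
fork_r [ 0.4358 -0.0566  0.044 ]
fork_y [ 0.4999 -0.0563  0.044 ]
fork_b [ 0.5636 -0.0566  0.044 ]
rhole [0.4221 0.0881 0.008 ]
rblk [0.4374 0.1459 0.044 ]
bhole [0.497  0.0666 0.008 ]
bblk [0.4874 0.1266 0.044 ]
c1 [0.5437 0.387  0.076 ]
c2 [0.5279 0.2709 0.076 ]
c3 [0.4325 0.2792 0.076 ]
c4 [0.4437 0.3972 0.076 ]
barL [0.3985 0.3774 0.073 ]
barR [0.3914 0.3095 0.073 ]
 side fork_r [ 0.4361 -0.0614  0.044 ]
 side fork_y [ 0.5002 -0.06    0.044 ]
 side fork_b [ 0.5641 -0.0605  0.044 ]
 side rhole [0.4246 0.0867 0.008 ]
 side bhole [0.4986 0.0635 0.008 ]
 side rblk [0.4378 0.1436 0.044 ]
 side bblk [0.4868 0.1204 0.044 ]
 side barfront [0.3992 0.329  0.073 ]
[[ 0.951 -0.     0.308]
 [-0.308 -0.001  0.951]
 [-0.    -1.    -0.001]]
```

Only red and blue links are present, with eyes towards the stand; the yellow fork stays empty. The purple link at (307,187) is not meant. Heights and sizes check: the forks come out 64 mm apart and the bar-to-hinge distance is 141 mm. The case is yawed about -6°. I'll go to the pull bar first.

```bash
cat >> h.py <<'E'
def go(x,y,z,yaw):
    "shift (cm, tool axes) and turn to TCP world pose; yaw (deg) of jaw axis"
    o=manip.get_obs(); M=R.from_quat(o["ee_rot"]).as_matrix(); d=M.T@(np.array([x,y,z])-o["position"])*100
    c=np.degrees(np.arctan2(M[1,2],M[0,2])); t=(c-yaw+180)%360-180
    print("shift",d.round(2),"turn",round(np.radians(t),3),"| yaw now",round(c,2),"t",round(o["clock"],2))
E
python3 -c "
from h import *
go(.395,.3435,.25,-6)"
```

```text
shift [ 27.02   5.36 -17.64] turn 1.363 | yaw now 72.08 t 0.2
```

Emit:
{"name": "arm_command", "arguments": {
  "targets": [
    [27,5.3,-17.6,1.24,60],
    [27,5.3,-17.6,1.24,60],
    [27,5.3,-17.6,1.24,60],
    [27,5.3,-17.6,1.24,60],
    [27,5.3,-17.6,1.24,60],
    [27,5.3,-17.6,1.24,60],
    [27,5.3,-17.6,1.24,60],
    [27,5.3,-17.6,1.24,60],
    [27,5.3,-17.6,1.24,60],
    [27,5.3,-17.6,1.24,60]
  ]
}}

```text
clock: 1.03
position: [0.3966, 0.3417, 0.2506]
ee_rot: [0.502, -0.498, 0.498, -0.501]
ft_force: [-0.7, 1.4, -0.3]
grip_width: 0.602
```

```bash
python3 -c "
from h import *
go(.395,.3435,.128,-6)
t=manip.camera('top');s=manip.camera('side');crop(s,190,120,340,240,5,'pics/s2.png')"
```

```text
shift [-0.19 12.26 -0.16] turn 0.112 | yaw now 0.39 t 1.03
```

View pics/s2.png

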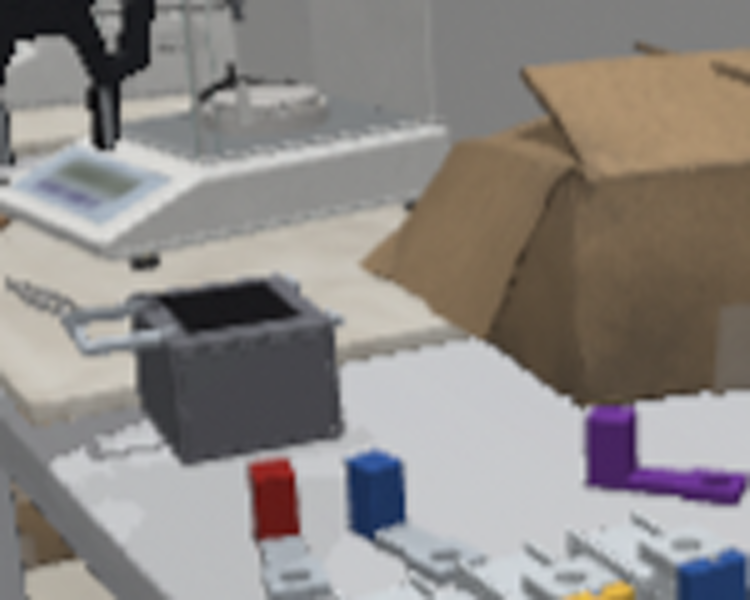

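The side view shows the gripper over the bar (about crop (75,325)), with the case, the links and the stand unmoved. Next I descend, close and check.

Emit:
{"name": "arm_command", "arguments": {
  "targets": [
    [-0.2,4,-0.2,0.11,40],
    [-0.2,8,-0.2,0.11,40],
    [-0.2,10,-0.2,0.11,40],
    [-0.2,12.2,-0.2,0.11,40],
    [-0.2,12.2,-0.2,0.11,40],
    [-0.2,12.2,-0.2,0.11,40],
    [-0.2,12.2,-0.2,0.11,20],
    [-0.2,12.2,-0.2,0.11,0],
    [-0.2,12.2,-0.2,0.11,0],
    [-0.2,12.2,-0.2,0.11,0]
  ],
  "squeeze": 20
}}

```text
clock: 1.97
position: [0.3964, 0.3466, 0.1316]
ee_rot: [0.474, -0.522, 0.523, -0.479]
ft_force: [10.6, -0.1, -1.4]
grip_width: 0.104
```

Emit:
{"name": "arm_command", "arguments": {
  "targets": [
    [0,0,0,0,0],
    [0,0,0,0,0],
    [0,0,0,0,0]
  ]
}}

```text
clock: 2.22
position: [0.3964, 0.3465, 0.1316]
ee_rot: [0.474, -0.522, 0.523, -0.479]
ft_force: [10.0, -0.7, -1.6]
grip_width: 0.11
```

```bash
python3 -c "
from h import *
go(.395,.3435,.128,-6)
s=manip.camera('side');crop(s,190,120,340,240,5,'pics/s3.png')"
```

```text
shift [ 0.32  0.36 -0.11] turn 0.012 | yaw now -5.33 t 2.22
```

View pics/s3.png

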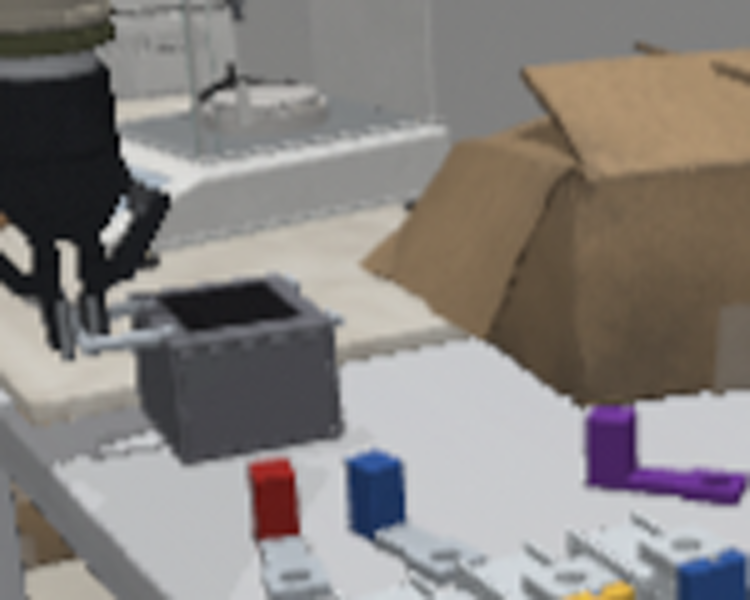

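The bar is gripped: the opening is 9.4 mm against 10 mm expected, and the crop shows the fingers on the bar at (80,325). I follow the lid's arc, with r = 142 mm.

Emit:
{"name": "arm_command", "arguments": {
  "targets": [
    [0,-1.42,0.07,0,0],
    [0,-2.82,0.28,0,0],
    [0,-4.2,0.63,0,0],
    [0,-5.53,1.12,0,0],
    [0,-6.81,1.74,0,0],
    [0,-8.02,2.48,0,0],
    [0,-9.15,3.34,0,0],
    [0.1,-10.19,4.31,0,0],
    [0.1,-11.12,5.37,0,0],
    [0.1,-11.95,6.53,0,0]
  ]
}}

```text
clock: 3.1
position: [0.4602, 0.3387, 0.2493]
ee_rot: [0.475, -0.522, 0.523, -0.478]
ft_force: [11.2, 5.3, -19.4]
grip_width: 0.104
```

Emit:
{"name": "arm_command", "arguments": {
  "targets": [
    [0,-0.71,1.23,0,0],
    [0,-1.29,2.52,0,0],
    [0,-1.73,3.87,0,0],
    [0,-2.04,5.26,0,0],
    [0.1,-2.21,6.67,0,0],
    [0.1,-2.24,8.09,0,0],
    [0.1,-2.13,9.5,0,0],
    [0.1,-1.88,10.9,0,0],
    [0.1,-1.7,11.7,0,0],
    [0.1,-1.7,11.7,0,0]
  ]
}}

```text
clock: 3.93
position: [0.5761, 0.3269, 0.2668]
ee_rot: [0.475, -0.522, 0.523, -0.477]
ft_force: [2.1, -1.7, 6.5]
grip_width: 0.103
```

Emit:
{"name": "arm_command", "arguments": {
  "targets": [
    [0,0,0,0,40],
    [0,0,0,0,40],
    [0,0,0,0,40],
    [0,-3,0,0,40],
    [0,-6,0,0,40],
    [0,-9,0,0,40],
    [0,-9,-4,0,40],
    [0,-9,-8,0,40],
    [0,-9,-12,0,40],
    [0,-9,-14,0,40]
  ]
}}

```text
clock: 4.77
position: [0.4303, 0.3415, 0.3557]
ee_rot: [-0.478, 0.522, -0.521, 0.478]
ft_force: [-0.2, 0.6, 0.6]
grip_width: 0.4
```

```bash
cat > look.py <<'E'
from h import *
import sys
t=manip.camera('top');s=manip.camera('side');n=sys.argv[1]
def c(im,x0,y0,x1,y1,k): return cv2.resize(im[y0:y1,x0:x1],None,fx=k,fy=k,interpolation=cv2.INTER_CUBIC)
a=c(t,190,180,390,280,4)[:,:800]; b=c(s,190,120,350,240,5)[:, :800]
b=cv2.resize(s[190:275,190:390] if 'low' in sys.argv else s[150:235,190:390],None,fx=4,fy=4,interpolation=cv2.INTER_CUBIC)[:200+140]
im=np.vstack([a[:400],b])[:600] if 'full' not in sys.argv else np.vstack([a,b])
im=np.vstack([c(t,190,200,390,275,4),c(s,*((190,190,390,265) if 'low' in sys.argv else (190,160,390,235)),4)])
cv2.imwrite(f'pics/{n}.png',cv2.cvtColor(im,cv2.COLOR_RGB2BGR))
for q in("red","blue"): print(q,"top",blobs(t,q,(180,160,390,290)),"side",blobs(s,q,(190,165,360,275)))
E
python3 look.py l1
```

```text
red top [(36, [366, 252, 4, 12], [367.2, 257.9]), (65, [283, 255, 11, 8], [288.1, 258.7])] side [(116, [240, 212, 10, 16], [244.6, 219.2]), (237, [277, 244, 15, 19], [284.0, 253.5])]
blue top [(36, [364, 207, 4, 13], [365.5, 212.6]), (64, [291, 238, 10, 8], [295.1, 241.5])] side [(144, [260, 211, 11, 17], [264.8, 218.2]), (189, [326, 230, 13, 18], [332.0, 238.7])]
```

View pics/l1.png

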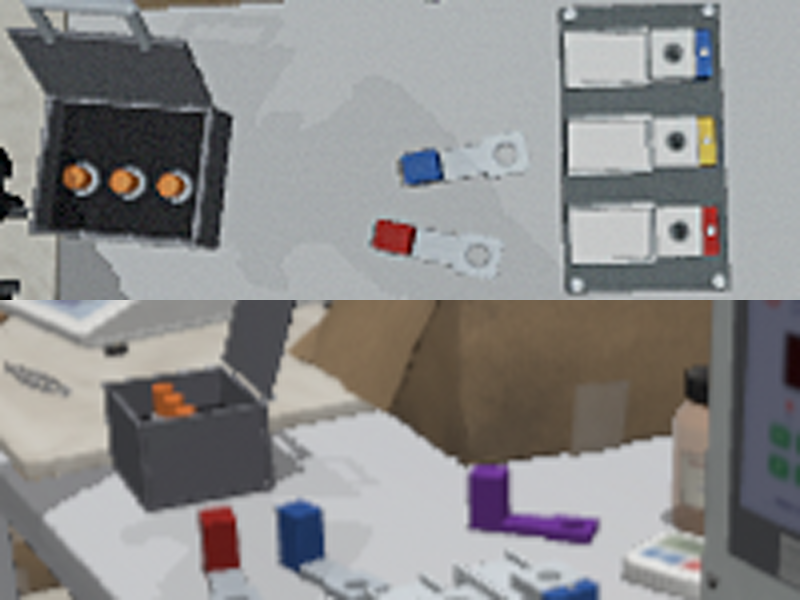

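The lid rests open past vertical; the three orange pins are at crop (75..175,180), and the links have not moved. I take the blue link first.

```bash
python3 -c "
from h import *
go(.488,.1245,.2,9)"
```

```text
shift [21.2  15.57  7.57] turn -0.243 | yaw now -4.93 t 4.87
```

Emit:
{"name": "arm_command", "arguments": {
  "targets": [
    [21.2,5,7.6,-0.24,42],
    [21.2,15.5,7.6,-0.24,42],
    [21.2,15.5,7.6,-0.24,42],
    [21.2,15.5,7.6,-0.24,42],
    [21.2,15.5,7.6,-0.24,42],
    [21.2,15.5,7.6,-0.24,42],
    [21.2,15.5,7.6,-0.24,42],
    [21.2,15.5,7.6,-0.24,42],
    [21.2,15.5,7.6,-0.24,42]
  ]
}}

```text
clock: 5.62
position: [0.4911, 0.1205, 0.1996]
ee_rot: [0.536, -0.463, 0.462, -0.534]
ft_force: [0.6, 0.8, 1.2]
grip_width: 0.419
```

```bash
python3 -c "
from h import *
go(.488,.1245,.088,9)
s=manip.camera('side')
print(blobs(s,'blue',(190,165,360,275)),blobs(s,'red',(190,165,360,275)),proj('side',[.488,.1245,.044]))"
```

```text
shift [-0.45 11.16 -0.23] turn -0.012 | yaw now 8.31 t 5.62
[(145, [260, 211, 11, 17], [264.7, 218.2]), (189, [326, 230, 13, 18], [332.0, 238.7])] [(119, [240, 212, 10, 16], [244.5, 219.5]), (236, [277, 244, 15, 19], [284.0, 253.5])] [264.48040327 211.27723924]
```

Emit:
{"name": "arm_command", "arguments": {
  "targets": [
    [-0.45,3,-0.25,0,42],
    [-0.45,6,-0.25,0,42],
    [-0.45,9,-0.25,0,42],
    [-0.45,11.2,-0.25,0,42],
    [-0.45,11.2,-0.25,0,42],
    [-0.45,11.2,-0.25,0,20],
    [-0.45,11.2,-0.25,0,0],
    [-0.45,11.2,-0.25,0,0],
    [-0.45,11.2,-0.25,0,0],
    [-0.45,11.2,-0.25,0,0]
  ],
  "squeeze": 40
}}

```text
clock: 6.5
position: [0.4886, 0.1266, 0.0895]
ee_rot: [-0.535, 0.461, -0.462, 0.536]
ft_force: [-0.0, 0.8, -0.7]
grip_width: 0.247
```

Emit:
{"name": "arm_command", "arguments": {
  "targets": [
    [0,0,0,0,0],
    [0,0,0,0,0],
    [0,-4,0,0,0],
    [0,-6,0,0,0],
    [0,-6,0,0,0],
    [0,-6,0,0,0]
  ]
}}

```text
clock: 7.0
position: [0.4886, 0.1265, 0.1494]
ee_rot: [-0.535, 0.461, -0.462, 0.537]
ft_force: [-0.5, 0.7, -2.0]
grip_width: 0.25
```

```bash
python3 look.py l2 low; python3 -c "
from h import *
go(.564,.06,.115,0)"
```

```text
red top [(35, [366, 252, 4, 12], [367.2, 257.9])] side [(117, [241, 212, 9, 16], [244.6, 219.6]), (237, [277, 244, 15, 19], [284.0, 253.5])]
blue top [(36, [364, 207, 4, 12], [365.5, 212.9])] side [(112, [259, 190, 11, 17], [265.4, 197.8]), (189, [326, 230, 13, 18], [332.0, 238.7])]
shift [7.67 3.25 6.6 ] turn 0.148 | yaw now 8.48 t 7.1
```

View pics/l2.png

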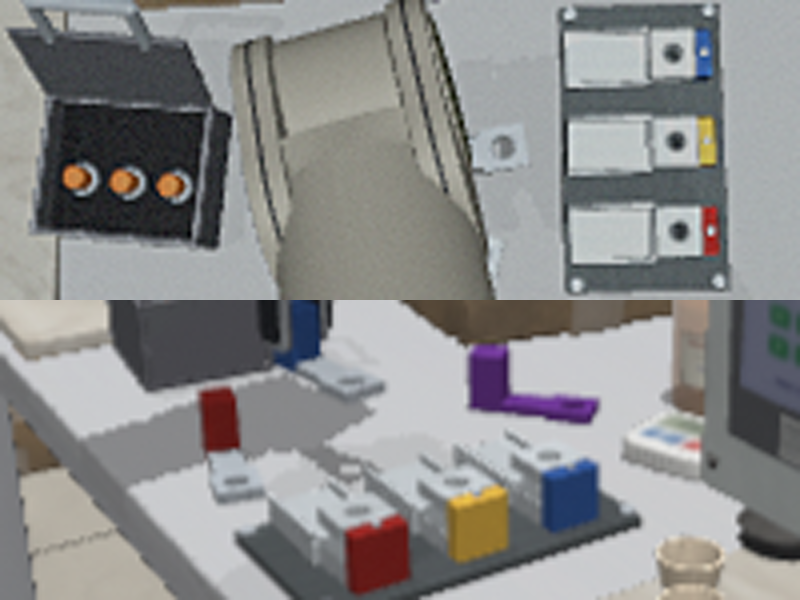

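The blue link is held level and the red one is unmoved. I measure the held eye's hole (top crop (503,148), side crop (350,81 of lower half)) to calibrate the cameras against the TCP.

```bash
python3 -c "
from h import *
o=manip.get_obs();p=o['position'];print(p)
a=(190+501.5/4,200+146.5/4);b=(190+348.5/4,190+79.5/4)
print(two(a,b),plane('top',*a,.068),plane('side',*b,.068))
yaw=np.radians(8.48);print('expected from grip',p[:2]+.061*np.array([np.sin(yaw),-np.cos(yaw)]))
for n,t,s in(('r',(679.5,230.5),(359,210.5)),('y',(676,141),(457,181.5)),('b',(673.5,52.5),(551,154.5))):
  a=(190+(t[0]-1.5)/4,200+(t[1]-1.5)/4);b=(190+(s[0]-1.5)/4,190+(s[1]-1.5)/4)
  print(n,two(a,b),plane('top',*a,.044),plane('side',*b,.044))
"
```

```text
[0.48747319 0.12613197 0.14760519]
(array([0.49709064, 0.06706418, 0.06480602]), np.float64(0.0011419450823281238)) [0.49633549 0.0671761  0.068     ] [0.49413436 0.05964614 0.068     ]
expected from grip [0.4964685  0.06579886]
r (array([ 0.43738149, -0.05693112,  0.04219443]), np.float64(0.002511185920014015)) [ 0.43620233 -0.0562845   0.044     ] [ 0.4370036  -0.06058036  0.044     ]
y (array([ 0.50087971, -0.05684872,  0.04249568]), np.float64(0.0020206387229682182)) [ 0.49986739 -0.05627685  0.044     ] [ 0.50030583 -0.05983336  0.044     ]
b (array([ 0.56526608, -0.05772877,  0.04290754]), np.float64(0.002706785399330402)) [ 0.56394356 -0.05696398  0.044     ] [ 0.56532721 -0.06001263  0.044     ]
```

```bash
python3 -c "
from h import *
go(.5643,.050,.148,0)"
```

```text
shift [ 8.66 -0.05  6.48] turn 0.148 | yaw now 8.48 t 7.1
```

Emit:
{"name": "arm_command", "arguments": {
  "targets": [
    [4,-0.05,3.2,0.07,0],
    [8.66,-0.05,6.5,0.148,0],
    [8.66,-0.05,6.5,0.148,0],
    [8.66,-0.05,6.5,0.148,0],
    [8.66,-0.05,6.5,0.148,0],
    [8.66,-0.05,6.5,0.148,0],
    [8.66,-0.05,6.5,0.148,0]
  ]
}}

```text
clock: 7.68
position: [0.5641, 0.0513, 0.148]
ee_rot: [0.501, -0.5, 0.499, -0.5]
ft_force: [0.8, 0.3, -1.1]
grip_width: 0.246
```

```bash
python3 -c "
from h import *
go(.5643,.048,.114,0)
s=manip.camera('side');t=manip.camera('top')
im=np.vstack([cv2.resize(t[195:265,280:390],None,fx=6,fy=6,interpolation=2),cv2.resize(s[205:265,270:380],None,fx=6,fy=6,interpolation=2)[:180]])
im=im[:600];cv2.imwrite('pics/l3.png',im[...,::-1])"
```

```text
shift [0.33 3.4  0.02] turn 0.002 | yaw now 0.09 t 7.68
```

View pics/l3.png

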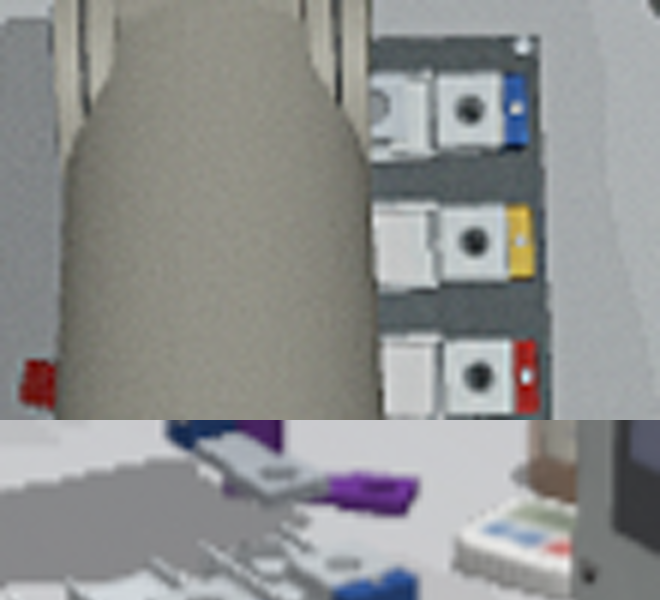

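The link hangs level and in line with the blue fork (hole at crop (376,105), fork hole at (470,108)). I lower it and slide it in.

Emit:
{"name": "arm_command", "arguments": {
  "targets": [
    [0.2,1.2,0,0,0],
    [0.3,2.4,0,0,0],
    [0.3,3.4,0,0,0],
    [0.3,3.4,0,0,0],
    [0.3,3.4,0,0,0],
    [1.3,3.4,0,0,0],
    [2.2,3.4,0,0,0],
    [3,3.4,0,0,0],
    [3.6,3.4,0,0,0],
    [3.6,3.4,0,0,0]
  ]
}}

```text
clock: 8.62
position: [0.5651, 0.0118, 0.1153]
ee_rot: [0.499, -0.5, 0.501, -0.499]
ft_force: [-0.1, -0.2, -1.9]
grip_width: 0.251
```

Emit:
{"name": "arm_command", "arguments": {
  "targets": [
    [0.3,0.05,-0.05,0,0],
    [0.5,0.05,-0.05,0,0],
    [0.7,0.05,-0.05,0,0],
    [0.9,0.05,-0.05,0,0],
    [1.1,0.05,-0.05,0,0],
    [1.1,0.05,-0.05,0,0]
  ]
}}

```text
clock: 9.12
position: [0.5647, 0.0038, 0.1145]
ee_rot: [-0.5, 0.5, -0.5, 0.5]
ft_force: [-0.4, 3.1, -0.3]
grip_width: 0.249
```

Emit:
{"name": "arm_command", "arguments": {
  "targets": [
    [0.2,0,0,0,0],
    [0.3,0,0,0,0],
    [0.3,0,0,0,0]
  ]
}}

```text
clock: 9.37
position: [0.5647, 0.0034, 0.1147]
ee_rot: [-0.5, 0.5, -0.498, 0.502]
ft_force: [-2.8, 11.0, 1.8]
grip_width: 0.246
```

Contact: 11 N with no further travel, at TCP y = 0.0035, which is home. I release, retreat and go for the red link.

Emit:
{"name": "arm_command", "arguments": {
  "targets": [
    [-0.1,0.2,0,0,0],
    [-0.1,0.2,0,0,38],
    [-0.1,0.2,0,0,38],
    [-0.1,0.2,0,0,38],
    [-0.1,-4,0,0,38],
    [-0.1,-8,0,0,42],
    [-0.1,-8,0,0,42]
  ]
}}

```text
clock: 9.95
position: [0.5677, 0.0001, 0.2016]
ee_rot: [0.497, -0.498, 0.503, -0.502]
ft_force: [1.2, 0.5, 0.9]
grip_width: 0.421
```

```bash
python3 -c "
from h import *
go(.4365,.1445,.19,-15)
s=manip.camera('side');t=manip.camera('top')
for q in('red','blue'):print(q,blobs(s,q,(190,165,380,275)),blobs(t,q,(180,160,390,290)))"
```

```text
shift [-14.42   1.05 -13.15] turn 0.26 | yaw now -0.09 t 9.95
red [(115, [240, 212, 10, 16], [244.6, 219.2]), (236, [277, 244, 15, 19], [284.0, 253.5])] [(64, [283, 255, 11, 8], [288.0, 258.6])]
blue [(175, [308, 210, 12, 19], [313.3, 218.6]), (189, [326, 230, 13, 18], [332.0, 238.7])] []
```

Emit:
{"name": "arm_command", "arguments": {
  "targets": [
    [-14.5,1,-13.1,0.26,42],
    [-14.5,1,-13.1,0.26,42],
    [-14.5,1,-13.1,0.26,42],
    [-14.5,1,-13.1,0.26,42],
    [-14.5,1,-13.1,0.26,42],
    [-14.5,1,-13.1,0.26,42],
    [-14.5,1,-13.1,0.26,42],
    [-14.5,1,-13.1,0.26,42]
  ]
}}

```text
clock: 10.72
position: [0.4335, 0.1457, 0.1839]
ee_rot: [0.431, -0.561, 0.561, -0.431]
ft_force: [0.5, 0.7, -0.8]
grip_width: 0.419
```

```bash
python3 -c "
from h import *
go(.438,.1455,.088,-15)
s=manip.camera('side')
for q in('red','blue'):print(q,blobs(s,q,(190,165,380,275)))"
```

```text
shift [-0.11  9.59  0.44] turn 0.002 | yaw now -14.89 t 10.72
red [(120, [240, 212, 10, 16], [244.5, 219.5]), (236, [277, 244, 15, 19], [284.0, 253.5])]
blue [(176, [308, 210, 12, 19], [313.3, 218.5]), (189, [326, 230, 13, 18], [332.0, 238.7])]
```

Emit:
{"name": "arm_command", "arguments": {
  "targets": [
    [-0.1,3,0.4,0,42],
    [-0.1,6,0.4,0,42],
    [-0.1,8,0.4,0,42],
    [-0.1,9.6,0.4,0,42],
    [-0.1,9.6,0.4,0,42],
    [-0.1,9.6,0.4,0,20],
    [-0.1,9.6,0.4,0,0],
    [-0.1,9.6,0.4,0,0],
    [-0.1,9.6,0.4,0,0],
    [-0.1,9.6,0.4,0,0]
  ],
  "squeeze": 40
}}

```text
clock: 11.6
position: [0.4381, 0.1463, 0.0891]
ee_rot: [-0.43, 0.561, -0.561, 0.431]
ft_force: [0.2, -0.3, -2.3]
grip_width: 0.248
```

Emit:
{"name": "arm_command", "arguments": {
  "targets": [
    [0,0,0,0,0],
    [0,0,0,0,0]
  ]
}}

```text
clock: 11.77
position: [0.4378, 0.1462, 0.0887]
ee_rot: [-0.431, 0.561, -0.561, 0.431]
ft_force: [-0.4, -0.4, -1.5]
grip_width: 0.253
```

Emit:
{"name": "arm_command", "arguments": {
  "targets": [
    [0,-3,0,0,0],
    [0,-6,0,0,0],
    [0,-6,0,0,0],
    [0,-6,0,0,0],
    [0,-6,0,0,0],
    [0,-6,0,0,0]
  ]
}}

```text
clock: 12.27
position: [0.4371, 0.1459, 0.1474]
ee_rot: [-0.432, 0.561, -0.56, 0.43]
ft_force: [0.1, -0.6, -1.4]
grip_width: 0.253
```

```bash
python3 -c "
from h import *
go(.4367,.050,.148,0)
s=manip.camera('side')
for q in('red','blue'):print(q,blobs(s,q,(190,165,380,275)))"
```

```text
shift [ 9.28 -0.05  2.42] turn -0.26 | yaw now -14.89 t 12.27
red [(128, [239, 191, 9, 16], [243.1, 198.3]), (235, [277, 244, 15, 19], [284.0, 253.5])]
blue [(176, [308, 210, 12, 19], [313.3, 218.5]), (189, [326, 230, 13, 18], [332.0, 238.7])]
```

Red is lifted. I move it to just in front of the red fork.

Emit:
{"name": "arm_command", "arguments": {
  "targets": [
    [4,0,1.2,-0.12,0],
    [8,0,2.4,-0.24,0],
    [9.3,0,2.4,-0.26,0],
    [9.3,0,2.4,-0.26,0],
    [9.3,0,2.4,-0.26,0],
    [9.3,0,2.4,-0.26,0],
    [9.3,0,2.4,-0.26,0],
    [9.3,0,2.4,-0.26,0]
  ]
}}

```text
clock: 12.98
position: [0.437, 0.051, 0.1482]
ee_rot: [0.5, -0.5, 0.5, -0.5]
ft_force: [-0.5, 0.8, -0.5]
grip_width: 0.25
```

```bash
python3 -c "
from h import *
go(.4367,.048,.1135,0)
"
```

```text
shift [ 0.3   3.47 -0.02] turn 0.001 | yaw now 0.08 t 12.98
```

Emit:
{"name": "arm_command", "arguments": {
  "targets": [
    [0.2,1.2,0,0,0],
    [0.3,2.4,0,0,0],
    [0.3,3.45,0,0,0],
    [0.3,3.45,0,0,0],
    [0.3,3.45,0,0,0],
    [1.3,3.45,0,0,0],
    [2.2,3.45,0,0,0],
    [3,3.45,0,0,0],
    [3.6,3.45,0,0,0],
    [3.6,3.45,0,0,0]
  ]
}}

```text
clock: 13.82
position: [0.4371, 0.0123, 0.1142]
ee_rot: [0.499, -0.5, 0.501, -0.5]
ft_force: [-0.8, -0.0, -0.9]
grip_width: 0.249
```

Emit:
{"name": "arm_command", "arguments": {
  "targets": [
    [0.3,0,0,0,0],
    [0.5,0,0,0,0],
    [0.7,0,0,0,0],
    [0.9,0,0,0,0],
    [1.1,0,0,0,0],
    [1.1,0,0,0,0]
  ]
}}

```text
clock: 14.32
position: [0.437, 0.0028, 0.1139]
ee_rot: [-0.5, 0.5, -0.5, 0.5]
ft_force: [-0.5, 0.5, -1.4]
grip_width: 0.251
```

Emit:
{"name": "arm_command", "arguments": {
  "targets": [
    [0.2,0,0,0,0],
    [0.4,0,0,0,0],
    [0.5,0,0,0,0],
    [0.5,0,0,0,0]
  ]
}}

```text
clock: 14.65
position: [0.4371, 0.0007, 0.1142]
ee_rot: [-0.499, 0.5, -0.499, 0.501]
ft_force: [-3.3, 13.2, 3.1]
grip_width: 0.253
```

Contact, 13 N. I release and retreat, then move clear to look at both.

Emit:
{"name": "arm_command", "arguments": {
  "targets": [
    [-0.1,0.2,0,0,0],
    [-0.1,0.2,0,0,38],
    [-0.1,0.2,0,0,38],
    [-0.1,0.2,0,0,38],
    [-0.1,-4,0,0,38],
    [-0.1,-8,0,0,38],
    [-4.1,-10,0,0,38],
    [-8.1,-10,0,0,38],
    [-12.1,-10,0,0,38],
    [-16,-10,0,0,38]
  ]
}}

```text
clock: 15.48
position: [0.437, 0.1599, 0.2147]
ee_rot: [-0.499, 0.5, -0.5, 0.501]
ft_force: [1.5, -0.8, -0.2]
grip_width: 0.381
```

```bash
python3 -c "
from h import *
go(.495,.334,.2,-6)
s=manip.camera('side');t=manip.camera('top')
im=np.vstack([cv2.resize(t[203:273,320:385],None,fx=6,fy=6,interpolation=2),cv2.resize(s[195:275,260:325],None,fx=6,fy=6,interpolation=2)][:1])
b=cv2.resize(s[200:270,250:350],None,fx=6,fy=6,interpolation=2);a=cv2.resize(t[203:273,323:355],None,fx=6,fy=6,interpolation=2)
im=np.hstack([b[:, :600],a]);cv2.imwrite('pics/l4.png',im[...,::-1])
a=cv2.resize(t[220:260,200:240],None,fx=5,fy=5,interpolation=2)
cv2.imwrite('pics/l4.png',np.vstack([im,np.hstack([cv2.resize(t[205:235,320:385],None,fx=6,fy=6,interpolation=2),np.zeros((180,im.shape[1]-390,3),np.uint8)])])[:600,:,::-1])
h=cv2.cvtColor(t,cv2.COLOR_RGB2HSV);m=((h[...,0]>6)&(h[...,0]<16)&(h[...,1]>150)).astype(np.uint8);m[:, :195]=0;m[:,245:]=0;m[:215]=0;m[262:]=0
n,l,st,c=cv2.connectedComponentsWithStats(m);print(st[1:,4],c[1:].round(2))
for k in c[1:]:print(plane('top',*k,.065))"
```

```text
shift [-17.41   1.51   5.79] turn 0.104 | yaw now -0.04 t 15.48
[31] [[208.48 243.84]]
[0.48407206 0.37085803 0.065     ]
```

View pics/l4.png

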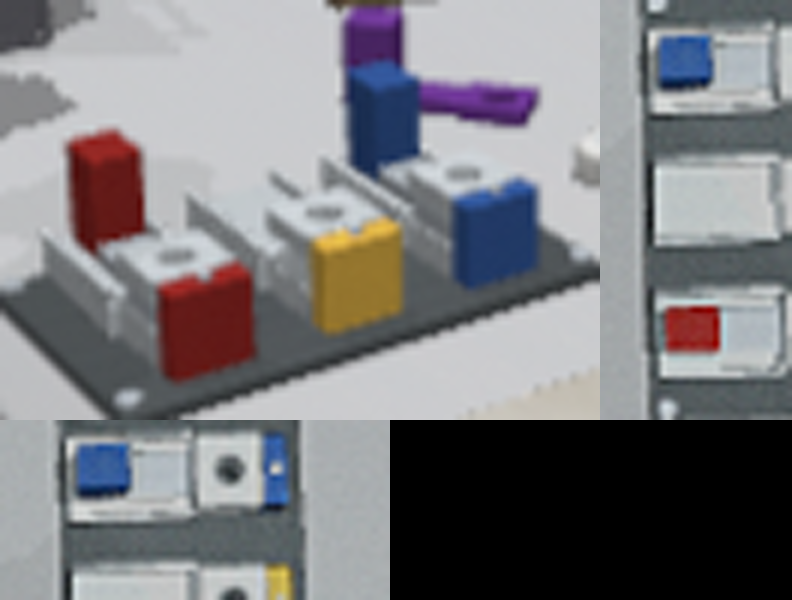

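Both links are seated squarely in their own forks. Next I locate the pins, using the stored top picture from l1.

```bash
python3 -c "
from h import *
t=cv2.imread('pics/l1.png')[:300,:240,::-1]
h=cv2.cvtColor(np.ascontiguousarray(t),cv2.COLOR_RGB2HSV);m=((h[...,0]>5)&(h[...,0]<18)&(h[...,1]>140)).astype(np.uint8)
n,l,st,c=cv2.connectedComponentsWithStats(m)
for s,k in zip(st[1:],c[1:]):
  if s[4]>50:
    print(s,k.round(1),plane('top',190+(k[0]-1.5)/4,200+(k[1]-1.5)/4,.058).round(4))
"
```

```text
[ 61 163  30  26 520] [ 74.8 176.8] [0.4846 0.3734 0.058 ]
[108 169  30  23 494] [122.  181.1] [0.4806 0.3395 0.058 ]
[156 173  28  23 456] [169.2 184.9] [0.4771 0.3057 0.058 ]
```

```bash
python3 -c "
from h import *
go(.4772,.3045,.18,-6)"
```

```text
shift [-14.02   3.42   4.2 ] turn 0.113 | yaw now 0.45 t 15.58
```

Emit:
{"name": "arm_command", "arguments": {
  "targets": [
    [-6,1,2,0.06,36],
    [-14,1.5,4.2,0.113,36],
    [-14,3.4,4.2,0.113,36],
    [-14,3.4,4.2,0.113,36],
    [-14,3.4,4.2,0.113,36],
    [-14,3.4,4.2,0.113,36],
    [-14,3.4,4.2,0.113,36],
    [-14,3.4,4.2,0.113,36]
  ]
}}

```text
clock: 16.25
position: [0.4795, 0.2966, 0.1804]
ee_rot: [0.47, -0.528, 0.528, -0.471]
ft_force: [-0.3, 0.2, 0.4]
grip_width: 0.361
```

```bash
python3 -c "
from h import *
go(.4772,.3045,.115,-6)"
```

```text
shift [-0.76  6.54 -0.32] turn -0.01 | yaw now -6.59 t 16.25
```

Emit:
{"name": "arm_command", "arguments": {
  "targets": [
    [0,0,0,0,36],
    [0,0,0,0,36],
    [0,0,0,0,36]
  ]
}}

```text
clock: 16.5
position: [0.4791, 0.2976, 0.1804]
ee_rot: [-0.47, 0.528, -0.528, 0.471]
ft_force: [-0.7, 0.3, -0.6]
grip_width: 0.363
```

```bash
python3 -c "
from h import *
go(.4772,.3045,.115,-6)"
```

```text
shift [-0.66  6.54 -0.27] turn -0.009 | yaw now -6.52 t 16.5
```

Emit:
{"name": "arm_command", "arguments": {
  "targets": [
    [-0.65,1.5,-0.25,0,36],
    [-0.65,3,-0.25,0,36],
    [-0.65,4.5,-0.25,0,36],
    [-0.65,6,-0.25,0,36],
    [-0.65,6.5,-0.25,0,36],
    [-0.65,6.5,-0.25,0,36],
    [-0.65,6.5,-0.25,0,36]
  ]
}}

```text
clock: 17.08
position: [0.4775, 0.3048, 0.1154]
ee_rot: [0.471, -0.527, 0.527, -0.471]
ft_force: [0.3, 0.5, 0.4]
grip_width: 0.358
```

```bash
python3 -c "
from h import *
go(.4772,.3045,.115,-6)
s=manip.camera('side');crop(s,195,160,275,220,8,'pics/s5.png')"
```

```text
shift [ 0.03  0.04 -0.02] turn -0.008 | yaw now -6.49 t 17.08
```

View pics/s5.png

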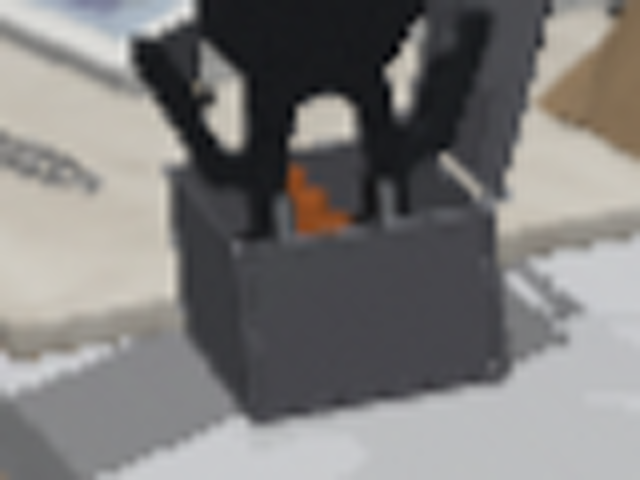

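The front pin is between the pads (orange at crop (330,210)). I close and lift.

Emit:
{"name": "arm_command", "arguments": {
  "targets": [
    [0,0,0,0,10],
    [0,0,0,0,0],
    [0,0,0,0,0],
    [0,0,0,0,0],
    [0,-2,0,0,0],
    [0,-4,0,0,0],
    [0,-6,0,0,0],
    [0,-8,0,0,0],
    [0,-9,0,0,0],
    [0,-9,0,0,0]
  ],
  "squeeze": 30
}}

```text
clock: 17.97
position: [0.478, 0.3053, 0.207]
ee_rot: [-0.47, 0.528, -0.527, 0.472]
ft_force: [0.4, 0.1, -0.5]
grip_width: 0.181
```

```bash
python3 -c "
from h import *
go(.5643,.05,.205,-6)
s=manip.camera('side');crop(s,195,130,295,205,6,'pics/s6.png')"
```

```text
shift [24.4   0.16 11.46] turn -0.008 | yaw now -6.47 t 17.97
```

View pics/s6.png

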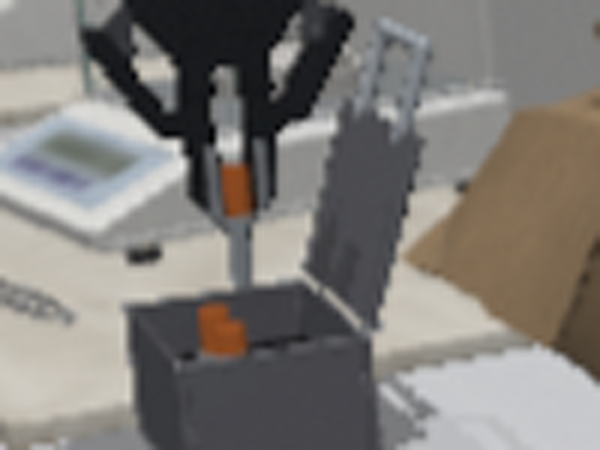

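The pin is held upright, and two pins remain in the case. I carry it to above the blue fork.

Emit:
{"name": "arm_command", "arguments": {
  "targets": [
    [4,0,2,0,0],
    [8,0,4,0,0],
    [12,0,6,0,0],
    [16,0,8,0,0],
    [20,0,10,0,0],
    [24.4,0,11.5,-0.05,0],
    [24.4,0,11.5,-0.11,0],
    [24.4,0,11.5,-0.11,0],
    [24.4,0,11.5,-0.11,0],
    [24.4,0,11.5,-0.11,0]
  ]
}}

```text
clock: 18.85
position: [0.5633, 0.0504, 0.2036]
ee_rot: [-0.5, 0.501, -0.5, 0.499]
ft_force: [-0.4, 0.3, -0.8]
grip_width: 0.179
```

```bash
python3 -c "
from h import *
go(.5645,-.058,.167,0)"
```

```text
shift [10.84  3.66  0.15] turn -0.003 | yaw now -0.16 t 18.85
```

Emit:
{"name": "arm_command", "arguments": {
  "targets": [
    [3,0,0.1,0,0],
    [6,0,0.15,0,0],
    [9,1,0.15,0,0],
    [10.85,2.5,0.15,0,0],
    [10.85,3.65,0.15,0,0],
    [10.85,3.65,0.15,0,0],
    [10.85,3.65,0.15,0,0],
    [10.85,3.65,0.15,0,0]
  ]
}}

```text
clock: 19.52
position: [0.5655, -0.0569, 0.1687]
ee_rot: [-0.5, 0.5, -0.5, 0.5]
ft_force: [-0.1, 1.5, -0.4]
grip_width: 0.181
```

```bash
cat > pin.py <<'E'
from h import *
import sys
o=manip.get_obs();print(o['position'],o['ft_force'].round(1))
s=manip.camera('side');p=o['position']
c=proj('side',[p[0],p[1],p[2]-.0774]);u,v=c.round().astype(int)
x0,y0=u-35,v-30
print('crop origin',x0,y0,'pred foot',proj('side',[p[0],p[1],p[2]-.1114])-[x0,y0],'collar',c-[x0,y0])
crop(s,x0,y0,x0+70,y0+60,8,f'pics/{sys.argv[1]}.png')
E
python3 pin.py s7
```

```text
[ 0.56554589 -0.05692802  0.16865466] [-0.1  1.5 -0.4]
crop origin 292 179 pred foot [34.68956823 43.68797019] collar [34.61048302 30.37582381]
```

View pics/s7.png

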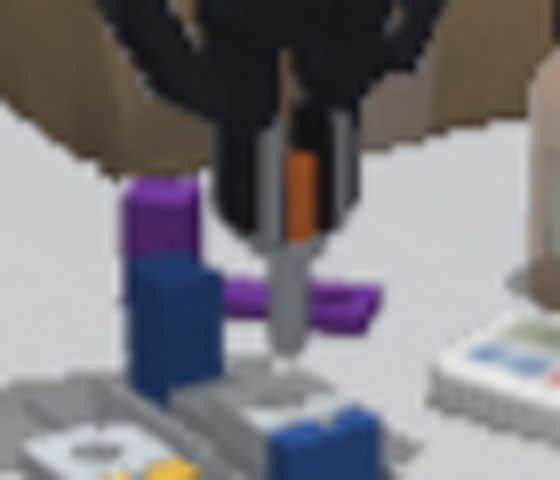

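```bash
python3 -c "
from h import *
a=np.array([.5645,-.058,.044]);o=np.array([292,179])
print(proj('side',a)-o)
for d in np.eye(3)*.001:print(proj('side',a+d)-proj('side',a))
print('hole seen at',plane('side',292+35.1-.06,179+49.7-.06,.044))"
```

```text
[34.61044308 49.04052407]
[ 0.34707729 -0.10003428]
[-0.23641273 -0.144945  ]
[-0.00231844 -0.3828642 ]
hole seen at [ 0.56343015 -0.06137872  0.044     ]
```

The pin's axis is at column 35.9 and the fork hole at 35.2, so I correct about 1.2 mm in -x and 0.8 mm in +y. Then I lower gently and watch the force.

Emit:
{"name": "arm_command", "arguments": {
  "targets": [
    [-0.08,0.3,-0.12,0,0],
    [-0.08,0.8,-0.12,0,0],
    [-0.08,1.2,-0.12,0,0],
    [-0.08,1.6,-0.12,0,0],
    [-0.08,1.9,-0.12,0,0],
    [-0.08,1.9,-0.12,0,0]
  ]
}}

```text
clock: 20.07
position: [0.5636, -0.0575, 0.1484]
ee_rot: [-0.5, 0.501, -0.5, 0.499]
ft_force: [-1.4, 2.9, -3.1]
grip_width: 0.175
```

Emit:
{"name": "arm_command", "arguments": {
  "targets": [
    [-0.08,0.3,-0.03,0,0],
    [-0.08,0.6,-0.03,0,0],
    [-0.08,0.9,-0.03,0,0],
    [-0.08,1.2,-0.03,0,0],
    [-0.08,1.5,-0.03,0,0],
    [-0.08,1.8,-0.03,0,0],
    [-0.08,2.1,-0.03,0,0],
    [-0.08,2.1,-0.03,0,0]
  ]
}}

```text
clock: 20.73
position: [0.5636, -0.0569, 0.1277]
ee_rot: [-0.499, 0.501, -0.5, 0.499]
ft_force: [1.3, 5.2, -2.7]
grip_width: 0.178
```

Emit:
{"name": "arm_command", "arguments": {
  "targets": [
    [-0.1,0.2,0,0,0],
    [-0.1,0.4,0,0,0],
    [-0.1,0.6,0,0,0],
    [-0.1,0.75,0,0,0],
    [-0.1,0.85,0,0,0],
    [-0.1,0.85,0,0,0]
  ]
}}

```text
clock: 21.23
position: [0.5638, -0.0565, 0.1209]
ee_rot: [-0.499, 0.501, -0.501, 0.499]
ft_force: [-6.3, 5.3, 15.6]
grip_width: 0.181
```

The blue pin is seated: z stopped at 0.121 with 16 N upward. I release, go up and fetch the second pin.

Emit:
{"name": "arm_command", "arguments": {
  "targets": [
    [0,-0.15,0,0,0],
    [0,-0.15,0,0,36],
    [0,-0.15,0,0,36],
    [0,-0.15,0,0,36],
    [0,-3,0,0,36],
    [0,-6,0,0,36],
    [0,-8.5,0,0,36],
    [0,-8.5,0,0,36],
    [0,-8.5,0,0,36]
  ]
}}

```text
clock: 21.98
position: [0.5643, -0.057, 0.206]
ee_rot: [0.498, -0.5, 0.501, -0.5]
ft_force: [0.6, -0.5, -0.9]
grip_width: 0.362
```

```bash
cat > chk.py <<'E'
from h import *
s=manip.camera('side')
for q in('red','blue'):print(q,blobs(s,q,(190,165,380,275)))
h=cv2.cvtColor(s,cv2.COLOR_RGB2HSV);m=((h[...,0]>5)&(h[...,0]<16)&(h[...,1]>160)).astype(np.uint8)
m[:160]=0;m[275:]=0;m[:,:190]=0;m[:,345:]=0
n,l,st,c=cv2.connectedComponentsWithStats(m)
for a,b in zip(st[1:],c[1:]):
  if a[4]>6:print('orange',a,b.round(1))
E
python3 chk.py;python3 -c "
from h import *
go(.481,.337,.2,-6.3);print(proj('side',[.564,-.058,.061]),proj('side',[.4365,-.058,.061]))"
```

```text
red [(188, [262, 222, 12, 20], [267.2, 231.3]), (236, [277, 244, 15, 19], [284.0, 253.4])]
blue [(173, [308, 210, 12, 19], [313.3, 218.6]), (189, [326, 230, 13, 18], [332.0, 238.7])]
orange [228 181   8   8  45] [231.4 184.8]
orange [325 217   5  11  48] [327.  222.1]
shift [-39.35   0.46  -8.39] turn 0.107 | yaw now -0.19 t 22.03
[326.39590205 221.53885059] [278.23882196 234.89617221]
```

Emit:
{"name": "arm_command", "arguments": {
  "targets": [
    [-8,0,-1.7,0.02,36],
    [-16,0,-3.4,0.04,36],
    [-24,0.4,-5,0.06,36],
    [-32,0.4,-6.8,0.08,36],
    [-39.3,0.4,-8.4,0.107,36],
    [-39.3,0.4,-8.4,0.107,36],
    [-39.3,0.4,-8.4,0.107,36],
    [-39.3,0.4,-8.4,0.107,36],
    [-39.3,0.4,-8.4,0.107,36],
    [-39.3,0.4,-8.4,0.107,36]
  ]
}}

```text
clock: 22.87
position: [0.4783, 0.3408, 0.199]
ee_rot: [-0.474, 0.526, -0.525, 0.472]
ft_force: [0.5, 0.3, -0.3]
grip_width: 0.363
```

Emit:
{"name": "arm_command", "arguments": {
  "targets": [
    [0,0,0,0,36],
    [0,0,0,0,36],
    [0,0,0,0,36]
  ]
}}

```text
clock: 23.12
position: [0.4809, 0.3354, 0.1996]
ee_rot: [0.472, -0.527, 0.527, -0.471]
ft_force: [0.0, -0.9, 1.0]
grip_width: 0.362
```

```bash
python3 -c "
from h import *
go(.481,.337,.115,-6.3)"
```

```text
shift [-0.18  8.46 -0.  ] turn -0.001 | yaw now -6.35 t 23.12
```

Emit:
{"name": "arm_command", "arguments": {
  "targets": [
    [-0.18,2,0,0,36],
    [-0.18,4,0,0,36],
    [-0.18,6,0,0,36],
    [-0.18,7.5,0,0,36],
    [-0.18,8.45,0,0,36],
    [-0.18,8.45,0,0,36],
    [-0.18,8.45,0,0,36]
  ]
}}

```text
clock: 23.7
position: [0.4815, 0.3375, 0.1164]
ee_rot: [0.472, -0.527, 0.527, -0.471]
ft_force: [0.0, -0.0, 0.4]
grip_width: 0.363
```

Emit:
{"name": "arm_command", "arguments": {
  "targets": [
    [0,0,0,0,10],
    [0,0,0,0,0],
    [0,0,0,0,0],
    [0,0,0,0,0]
  ]
}}

```text
clock: 24.03
position: [0.4816, 0.3387, 0.1174]
ee_rot: [0.471, -0.527, 0.527, -0.472]
ft_force: [0.9, -0.1, 2.6]
grip_width: 0.173
```

Emit:
{"name": "arm_command", "arguments": {
  "targets": [
    [0,-2,0,0,0],
    [0,-4,0,0,0],
    [0,-6,0,0,0],
    [0,-8,0,0,0],
    [0,-9,0,0,0],
    [0,-9,0,0,0],
    [0,-9,0,0,0]
  ]
}}

```text
clock: 24.62
position: [0.481, 0.3386, 0.2062]
ee_rot: [-0.472, 0.527, -0.527, 0.472]
ft_force: [0.5, -1.2, -1.6]
grip_width: 0.174
```

```bash
python3 chk.py; python3 -c "
from h import *
go(.4362,-.0,.205,0)"
```

```text
red [(186, [262, 222, 12, 20], [267.3, 231.0]), (236, [277, 244, 15, 19], [284.0, 253.4])]
blue [(176, [308, 210, 12, 19], [313.3, 218.5]), (189, [326, 230, 13, 18], [332.0, 238.7])]
orange [230 160   4   4  15] [231.4 161.4]
orange [228 181   5   8  31] [230.3 184. ]
orange [324 217   6  11  50] [326.9 221.7]
shift [34.12  0.06 -0.71] turn -0.11 | yaw now -6.29 t 24.67
```

Emit:
{"name": "arm_command", "arguments": {
  "targets": [
    [7,0,-0.2,-0.02,0],
    [14,0,-0.3,-0.04,0],
    [21,0,-0.5,-0.06,0],
    [28,0,-0.6,-0.08,0],
    [34.1,0,-0.7,-0.11,0],
    [34.1,0,-0.7,-0.11,0],
    [34.1,0,-0.7,-0.11,0],
    [34.1,0,-0.7,-0.11,0],
    [34.1,0,-0.7,-0.11,0],
    [34.1,0,-0.7,-0.11,0]
  ]
}}

```text
clock: 25.5
position: [0.4357, -0.0025, 0.2054]
ee_rot: [-0.499, 0.502, -0.501, 0.498]
ft_force: [0.6, 0.1, -0.3]
grip_width: 0.171
```

```bash
python3 -c "
from h import *
go(.4362,-.0565,.17,0)"
```

```text
shift [5.4  3.54 0.09] turn -0.005 | yaw now -0.3 t 25.5
```

Emit:
{"name": "arm_command", "arguments": {
  "targets": [
    [2,0,0.1,0,0],
    [4,0.5,0.1,-0.005,0],
    [5.4,2,0.1,-0.005,0],
    [5.4,3.5,0.1,-0.005,0],
    [5.4,3.5,0.1,-0.005,0],
    [5.4,3.5,0.1,-0.005,0],
    [5.4,3.5,0.1,-0.005,0],
    [5.4,3.5,0.1,-0.005,0]
  ]
}}

```text
clock: 26.17
position: [0.4381, -0.0528, 0.172]
ee_rot: [-0.501, 0.498, -0.499, 0.502]
ft_force: [-0.3, -0.6, -0.2]
grip_width: 0.171
```

```bash
sed -i 's/\.0774/.0794/;s/\.1114/.1134/' pin.py; python3 pin.py s8
```

```text
[ 0.4381446  -0.05279198  0.17195337] [-0.3 -0.6 -0.2]
crop origin 242 191 pred foot [35.87929003 43.86430449] collar [35.07486653 29.71243307]
```

View pics/s8.png

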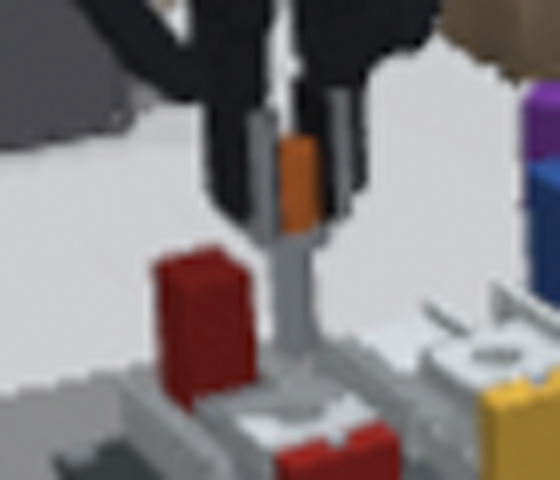

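```bash
python3 -c "
from h import *
o=np.array([242,191]);a=np.array([.4362,-.058,.044])
print(proj('side',a)-o, [ (proj('side',a+d)-proj('side',a)).round(3) for d in np.eye(3)*.001])
# pin offset in hand assumed along y
for dy in(0,-.001,-.002,-.003):print(dy,proj('side',[.4381,-.0528+dy,.0586])-o+[.5,.7])
go(.4362,-.0565,.172,0)"
```

```text
[36.51116478 50.90365121] [array([ 0.404, -0.117]), array([-0.208, -0.17 ]), array([-0.023, -0.407])]
0 [36.36179823 44.55149246]
-0.001 [36.56939795 44.71497072]
-0.002 [36.77740763 44.8787718 ]
-0.003 [36.98582846 45.04289666]
shift [ 0.36 -0.   -0.19] turn 0.006 | yaw now 0.35 t 26.22
```

The fork hole is seen at crop (37.2,51.5) against (37.0,51.6) predicted, so the fork position is confirmed; the pin sits about 1.5 to 2 mm toward -y in the hand. I correct, then descend gently.

Emit:
{"name": "arm_command", "arguments": {
  "targets": [
    [0.35,0,-0.18,0.006,0],
    [0.35,0.3,-0.18,0.006,0],
    [0.35,0.8,-0.18,0.006,0],
    [0.35,1.2,-0.18,0.006,0],
    [0.35,1.6,-0.18,0.006,0],
    [0.35,2,-0.18,0.006,0],
    [0.35,2,-0.18,0.006,0]
  ]
}}

```text
clock: 26.8
position: [0.4356, -0.057, 0.1505]
ee_rot: [-0.5, 0.5, -0.5, 0.5]
ft_force: [0.6, 1.0, -2.0]
grip_width: 0.174
```

Emit:
{"name": "arm_command", "arguments": {
  "targets": [
    [-0.05,0.3,0.03,0,0],
    [-0.05,0.6,0.03,0,0],
    [-0.05,0.9,0.03,0,0],
    [-0.05,1.2,0.03,0,0],
    [-0.05,1.5,0.03,0,0],
    [-0.05,1.8,0.03,0,0],
    [-0.05,2.1,0.03,0,0],
    [-0.05,2.1,0.03,0,0]
  ]
}}

```text
clock: 27.47
position: [0.4359, -0.0566, 0.1298]
ee_rot: [-0.5, 0.5, -0.5, 0.5]
ft_force: [0.4, -0.0, -1.5]
grip_width: 0.173
```

Emit:
{"name": "arm_command", "arguments": {
  "targets": [
    [0,0.2,0,0,0],
    [0,0.4,0,0,0],
    [0,0.6,0,0,0],
    [0,0.7,0,0,0],
    [0,0.8,0,0,0],
    [0,0.8,0,0,0]
  ]
}}

```text
clock: 27.97
position: [0.4362, -0.0566, 0.1226]
ee_rot: [-0.5, 0.5, -0.5, 0.5]
ft_force: [-2.6, 1.5, 6.2]
grip_width: 0.173
```

Emit:
{"name": "arm_command", "arguments": {
  "targets": [
    [0,0.12,0,0,0],
    [0,0.12,0,0,0],
    [0,0,0,0,36],
    [0,0,0,0,36],
    [0,0,0,0,36],
    [0,-3,0,0,36],
    [0,-6,0,0,36],
    [0,-9,0,0,36],
    [-4,-11,0,0,36],
    [-8,-13,0,0,36]
  ]
}}

```text
clock: 28.8
position: [0.4364, 0.0172, 0.2513]
ee_rot: [0.498, -0.501, 0.502, -0.499]
ft_force: [1.1, 0.3, -0.7]
grip_width: 0.362
```

```bash
python3 chk.py; python3 -c "
from h import *
print([proj('side',[x,-.058,.061])+[.5,.7] for x in(.564,.4362)])
go(.5,.338,.29,-6)"
```

```text
red [(190, [262, 222, 12, 20], [267.3, 231.2]), (234, [277, 244, 15, 19], [284.0, 253.4])]
blue [(176, [308, 210, 12, 19], [313.3, 218.5]), (189, [326, 230, 13, 18], [332.0, 238.7])]
orange [228 181   5   8  30] [230.4 184.1]
orange [324 217   6  11  51] [326.9 221.8]
orange [276 230   7  11  62] [278.7 235.1]
[array([326.89590205, 222.23885059]), array([278.61646856, 235.63010936])]
shift [-31.21  -3.44   6.4 ] turn 0.108 | yaw now 0.2 t 28.85
```

Both pins show the predicted seated heights (within 1 px) and the links are unmoved. Now I re-grip the bar and shut the lid.

Emit:
{"name": "arm_command", "arguments": {
  "targets": [
    [-8,-3,1.6,0.02,40],
    [-16,-6,3,0.04,40],
    [-20,-8,6,0.06,40],
    [-24,-8,9,0.08,40],
    [-28,-8,12,0.09,40],
    [-30.8,-8,14.4,0.09,40],
    [-30.8,-8,14.4,0.09,40],
    [-30.8,-8,14.4,0.09,40],
    [-30.8,-8,14.4,0.09,40],
    [-30.8,-8,14.4,0.09,40]
  ]
}}

```text
clock: 29.68
position: [0.5809, 0.3308, 0.3277]
ee_rot: [-0.478, 0.521, -0.521, 0.478]
ft_force: [0.3, 0.2, -0.2]
grip_width: 0.394
```

Emit:
{"name": "arm_command", "arguments": {
  "targets": [
    [0,0,0,0,40],
    [0,0,0,0,40],
    [0,0,0,0,40]
  ]
}}

```text
clock: 29.93
position: [0.5806, 0.3244, 0.3297]
ee_rot: [0.476, -0.523, 0.523, -0.476]
ft_force: [-0.6, -0.2, -0.1]
grip_width: 0.401
```

```bash
python3 -c "
from h import *
go(.5815,.3265,.266,-5.2)"
```

```text
shift [-0.22  6.37  0.07] turn -0.002 | yaw now -5.3 t 29.93
```

Emit:
{"name": "arm_command", "arguments": {
  "targets": [
    [-0.2,2,0.05,0,40],
    [-0.2,4,0.05,0,40],
    [-0.2,5.5,0.05,0,40],
    [-0.2,6.3,0.05,0,40],
    [-0.2,6.3,0.05,0,40],
    [-0.2,6.3,0.05,0,20],
    [-0.2,6.3,0.05,0,0],
    [-0.2,6.3,0.05,0,0],
    [-0.2,6.3,0.05,0,0],
    [-0.2,6.3,0.05,0,0]
  ],
  "squeeze": 20
}}

```text
clock: 30.77
position: [0.582, 0.3276, 0.2681]
ee_rot: [0.476, -0.522, 0.523, -0.478]
ft_force: [2.5, -0.9, 5.8]
grip_width: 0.108
```

Emit:
{"name": "arm_command", "arguments": {
  "targets": [
    [0,-0.37,-1.35,0,0],
    [0,-0.61,-2.75,0,0],
    [0,-0.71,-4.17,0,0],
    [0,-0.67,-5.59,0,0],
    [0,-0.48,-6.99,0,0],
    [0,-0.16,-8.38,0,0],
    [0,0.3,-9.72,0,0],
    [0,0.9,-11.01,0,0],
    [0,1.62,-12.23,0,0],
    [0,2.45,-13.38,0,0]
  ]
}}

```text
clock: 31.6
position: [0.4473, 0.3409, 0.2427]
ee_rot: [-0.476, 0.522, -0.522, 0.478]
ft_force: [2.5, 3.5, -1.0]
grip_width: 0.108
```

Emit:
{"name": "arm_command", "arguments": {
  "targets": [
    [0,0.95,-1.06,0,0],
    [0,2,-2.01,0,0],
    [0,3.13,-2.86,0,0],
    [0,4.35,-3.59,0,0],
    [0,5.64,-4.2,0,0],
    [0,6.97,-4.67,0,0],
    [0,8.35,-5.01,0,0],
    [0,9.62,-5.19,0,0],
    [0,10.6,-5.26,0,0],
    [0,10.9,-5.26,0,0]
  ]
}}

```text
clock: 32.43
position: [0.3968, 0.3459, 0.1344]
ee_rot: [-0.475, 0.522, -0.522, 0.478]
ft_force: [-3.6, -2.3, 26.7]
grip_width: 0.103
```

Emit:
{"name": "arm_command", "arguments": {
  "targets": [
    [0,0,0,0,0],
    [0,0,0,0,0]
  ]
}}

```text
clock: 32.6
position: [0.3967, 0.3458, 0.1347]
ee_rot: [-0.475, 0.522, -0.522, 0.478]
ft_force: [0.9, 1.3, 7.8]
grip_width: 0.106
```

The lid is down, with an upward reaction. I release, lift and retreat for a final view.

Emit:
{"name": "arm_command", "arguments": {
  "targets": [
    [0,0,0,0,40],
    [0,0,0,0,40],
    [0,0,0,0,40],
    [0,-3,0,0,40],
    [0,-6,0,0,40],
    [0,-10,0,0,40],
    [-4,-14,0,0,40],
    [-8,-16,0,0,40],
    [-12,-16,0,0,40],
    [-16,-16,0,0,40]
  ]
}}

```text
clock: 33.43
position: [0.4094, 0.4938, 0.2954]
ee_rot: [-0.475, 0.523, -0.522, 0.478]
ft_force: [0.8, -0.3, 1.1]
grip_width: 0.398
```

Emit:
{"name": "arm_command", "arguments": {
  "targets": [
    [-6,0,-2,0,40],
    [-10,0,-4,0,40],
    [-10,0,-4,0,40],
    [-10,0,-4,0,40],
    [-10,0,-4,0,40],
    [-10,0,-4,0,40]
  ]
}}

```text
clock: 33.93
position: [0.3789, 0.5944, 0.2922]
ee_rot: [0.477, -0.522, 0.523, -0.476]
ft_force: [1.0, -0.1, -0.2]
grip_width: 0.402
```

```bash
python3 look.py l9 low; python3 chk.py|grep orange; python3 -c "
from h import *;o=manip.get_obs();print(o['position'],o['clock'],abs(o['joint_velocities']).max())"
```

```text
red top [(35, [366, 252, 4, 12], [367.2, 257.9]), (62, [334, 254, 9, 7], [338.1, 257.0])] side [(185, [262, 222, 12, 20], [267.3, 231.1]), (237, [277, 244, 15, 19], [284.0, 253.5])]
blue top [(35, [364, 207, 4, 12], [365.5, 212.5]), (67, [333, 209, 9, 9], [336.7, 212.8])] side [(176, [308, 210, 12, 19], [313.3, 218.5]), (189, [326, 230, 13, 18], [332.0, 238.7])]
orange [324 217   6  11  51] [326.9 221.8]
orange [276 230   6  11  61] [278.6 235. ]
[0.37943282 0.59384272 0.29310346] 34.0833 0.004966151327742453
```

View pics/l9.png

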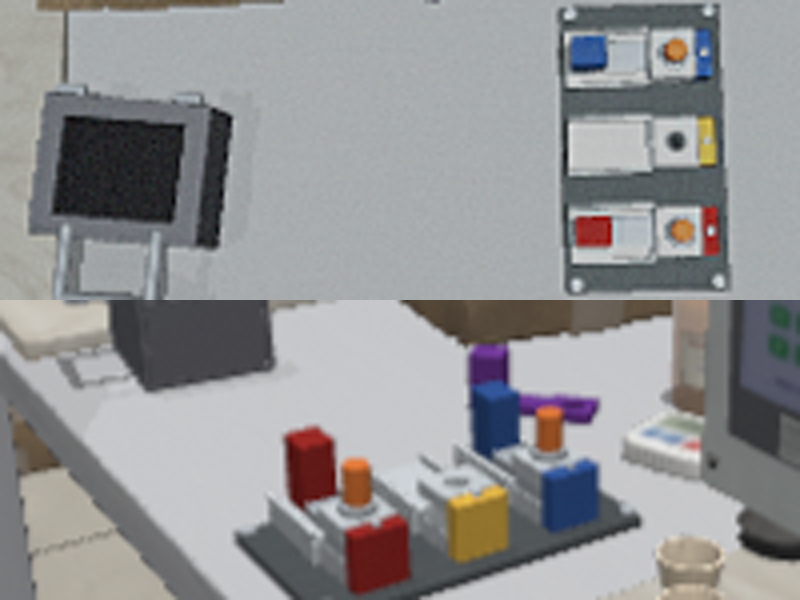

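The final picture shows the lid shut as at the start, red and blue links home, and an orange pin upright with its collar down on each. The yellow fork is empty and the arm is clear. I hand in.

```bash
python3 -c "
from workcell import manip
print(manip.hand_in())"
```

```text
the job is handed in; nothing more can be done
None
```

The job is done and handed in at about 34 s on the robot's clock; the hand-in reports no verdict.

- **Lid:** I opened it by its pull bar to about 1.86 rad and let go. A picture then showed it past vertical, and when I took hold of the bar again its position worked out to about 1.89 rad. I shut it again at the end.
- **Links:** Only the red and blue links were lying here. I slid each into its own fork until it met the web, feeling 13 N for red and 11 N for blue. Neither link had been knocked aside in any check before I gripped it, and neither moved afterwards.
- **Pins:** I pushed one pin down through each fork until the collar stopped it. It pressed back with 6 N at red (after which I pushed about 1 mm further) and 16 N at blue. The third pin was last seen standing in the case just before I shut the lid.

**Last checks:** The final pictures show the lid shut as at the start, both links in place, and both pins upright with their collars down. The knobs are within 1 pixel (about 2 mm) of where seated pins should be. The arm was clear and at rest.

**Disagreements and gaps:**
- The two cameras differed by about 3–4 mm in y, so I relied on arm contact and on side-camera offsets between pin and fork.
- I did not measure the bottle or the disc at the end. The arm did not go near either of them.

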